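# Hold a heat sink flush on a tilted processor

## Robot

A 7-joint arm with a two-finger parallel gripper is mounted at the origin on the work surface. World frame = base frame: x ahead of the robot, y to its left, z up, the work surface at z = 0. Lengths are in m, angles in rad, forces in N, time in s.
With the tool pointing down it reaches from about 0.4 to 0.85 m from the base axis. Payload 6.9 kg.
Tool frame: the origin (TCP) lies between the finger pads, 19 mm behind the fingertips; this is the grasp point; z points along the fingers, y is the direction in which the jaws open and shut (so a half turn about z gives the same grasp; the last joint's range is limited). The gripper opens to 85 mm and grips with 20 to 120 N. Pads are 22 mm wide; open, the fingers measure 114 mm over their backs; the gripper's body (76 mm by 85 mm) begins 54 mm behind the grasp point. The pads swing forward as they close: fully open they stand 13 mm farther back than shut.
Start: joints at [-1.071, 0.507, -0.238, 1.5, 0.126, 1.149, -0.155], TCP at [0.24, 0.577, 0.25] pointing down, gripper open.
Joint ranges: [-3.08, 3.08], [-0.24, 2.05], [-1.43, 1.35], [0, 2.5], [-1.52, 4.66], [0.17, 1.96], [-2.89, 2.89]. Speed limits (rad/s): [2.39, 2.39, 3.14, 3.14, 3.14, 3.14, 3.14].

## Interface

Orientations are given as a unit quaternion [w, x, y, z].
In Python, from station import ctrl, get_state, vision, ticket, models gives the robot as it stands. Calls block until the motion is done:
- ctrl.movep(position, orientation): joint-space move of the TCP to a pose.
- ctrl.movel(position, frame=None, max_speed=0.15): straight line of the TCP; frame=None keeps the orientation; max_speed is the mean speed in m/s.
- ctrl.set_joints(angles): joint-space move.
- ctrl.ungrasp() and ctrl.close_gripper(force=None): open the fingers fully, or close them until they stop; force is the grip in N (None keeps the last).
- ctrl.pause(seconds).
- ctrl.ik(position, orientation): joint angles nearest the present ones, or None.
- get_state(): the state.
- vision.grab_frame(name): name is "scene" or "top" or "wrist"; returns (picture, depth): 384x512x3 uint8, blue, green, red; 384x512 float32, m along the optical axis (not along the pixel's ray), 0 where there is no reading.
- vision.camera_info(name): a dict with "mtx" (3x3 intrinsics, pixels), "dist_coeffs" ([k1, k2, p1, p2, k3] as OpenCV has them; the pictures are not rectified), "R" (3x3) and "t" (3): a world point X has camera coordinates R X + t; the wrist camera has in their place "hand_eye" (4x4, takes a point from camera to tool coordinates, whose origin is the TCP and whose axes are the flange's). Camera axes: x right, y down, z forward; pixel columns grow to the right and rows downward; lengths in m; the calibration is good to about 2 mm. A picture is of the moment at which its call begins: read the wrist's pose just before it. camera_info takes no time and is no camera call.
A pose or a line that the arm cannot do raises ctrl.Unreachable and nothing moves.
- ticket.close_job(): hands the job in, once; it reports no verdict.
Trained networks look in the newest picture that a camera, given by its name, has taken for a name from the list of things; names that differ only in an ending like _2 or _b are one class to them, and where a whole thing is asked for, a point or a joint stands for the part that bears it (a point fixed in the world has none). Each returns a list of dicts, best first, with "p" (0 to 1); they miss things now and then, are a little off and sometimes report something else, mostly with a low value. They report only what shows in the picture. A call takes as long as a camera call. They do not tell look-alikes from the thing itself.
- models.recognise(camera, target): "point" ([column, row] in pixels, amid what is visible of it).
- models.masks_of(camera, target): "mask" (384x512 bool, what is visible of it) and "point" ([column, row] in pixels, amid what is visible of it).
The state is a dict: "time": time; "qpos": joint angles; "qd": joint speeds; "tau": joint torques, N m; "tcp_pos": TCP position; "eef_rot": TCP orientation; "contact_force": force on the tool from outside, world axes, zero at the start; "wrist_torque": the same for the moment, N m; "width": finger opening in m.
Only numpy, scipy, OpenCV 4.12 (cv2) and the standard library are available. Lean on these libraries where they do the work, as an engineer would, in place of code of your own. Each camera call takes 0.05 s, during which the arm holds its last target.

## Task

Pick up the larger heat sink by its tall middle rib and press it flush onto the processor's metal lid on the tilted board holder: lid fully covered, heat sink centred on it with its long sides along the lid's long sides. Push gently straight into the slope until the sprung board has sunk about half of its 12 mm travel, never to the bottom, and finish like that, still gripping the rib and holding the heat sink pressed there. Do not change the holder's tilt or disturb the other things on the bench.

Things in the scene. Friction and masses are not known exactly. Their poses are not given: they have to be found in the camera images.
- sink: Loose aluminium heat sink, about 150 g: base 64 (x) x 56 (y) x 5 mm, low fins up to 13 mm above the underside, one tall middle rib 40 (x) x 12 (y) mm with its top at 48 mm. Grip the rib across its 12 mm (fingers close along y), fingertips above the fins. Starts flat on the bench. Origin: centre of the underside; z towards the rib. Both ends alike.
- sink_rib (a point): Middle of the graspable part of the rib, 34 mm above the heat sink's underside centre; axes as the heat sink's.
- holder: Board holder fixed to the bench: dark base plate 160 x 140 x 12 mm with two hinge cheeks at its front (-x) edge, carrying the tilting cradle and the board. Origin: centre of the underside, -x side roughly towards the robot. Hinge line along its y, 65 mm in front of the origin and 30 mm up.
- cradle (a joint): Tilt of the cradle in rad: 0 level, growing as its far edge rises, so that the board's face leans towards the robot. A stiff friction hinge that stays where it is (slips only above 8 N m); starts between 0.2 and 0.5.
- cradle_edge (a point): Middle of the cradle plate's far, raised edge, 134 mm from the hinge, top side.
- board (a joint): How far the board is sunk into the cradle, straight along its own normal, in m: 0 up, 0.012 at the bottom stop. Spring: starts to move at about 2 to 3 N, then 1 N more per mm (about 8 N at 6 mm).
- lid_top (a point): Centre of the upper face of the processor's metal lid, a flat plate 48 (x) x 40 (y) x 4 mm in the middle of the 104 x 104 mm board; its face stands 6 mm above the circuit board and at least 2 mm above its other parts. z is the outward normal of the tilted face, x runs up the slope, y along the hinge.
- screwdriver: Bystander: screwdriver lying along x, 170 mm long, between the two work areas. Origin at its underside.
- mug: Bystander: white mug, 80 mm wide, 95 mm tall. Origin at its underside.
- screw_tray: Bystander: open grey divided screw tray 90 x 120 x 22 mm. Origin at its underside.
- small_sink: Bystander: small plain finned heat sink 44 x 44 x 20 mm with no tall rib; not the one to use. Origin at its underside.
- memory: Bystander: memory module 133 x 31 x 8 mm lying flat. Origin at its underside.
- jar: Bystander: white capped jar 60 mm wide, 60 mm tall. Origin at its underside.
- drive: Bystander: metal disk drive 147 x 102 x 27 mm lying flat. Origin at its underside.
There are look-alikes about, which are no part of the job. What is shaped like the sink but orange is not meant.

How it is judged:
On the way:
1. the heat sink is gripped and lifted clear of the bench (height (world z) of sink above 0.04 m and contact force between the fingers and sink above 2 N), for 0.2 s.
At the end, for the whole second after the job is handed in: Still gripped by the rib (TCP within 30 mm of it) and at rest, the heat sink lies on the lid within 2.5 mm and 0.05 rad of flush, centred within 8 mm, sides within 0.14 rad; it presses with over 4 N and the board is held 3 to 9 mm down (value of joint board between 0.003 and 0.009 m and angle between the z axis of sink and the z axis of lid_top, either way round below 0.05 rad and angle between the x axis of sink and the x axis of lid_top, either way round below 0.14 rad and x of sink in the frame of lid_top between -0.008 and 0.008 m and y of sink in the frame of lid_top between -0.008 and 0.008 m and z of sink in the frame of lid_top between -0.0025 and 0.0025 m and contact force between sink and holder above 4 N and contact force between the fingers and sink above 3 N and distance between the grasp point and sink_rib below 0.03 m and linear speed of sink below 0.01 m/s); the arm keeps its last pose, push and grip.
It fails at once if the board is pushed to the bottom of its travel (value of joint board above 0.0115 m).
It fails at once if the holder's tilt is changed (far edge moved more than 12 mm) (distance of cradle_edge from where it was at the start of the episode above 0.012 m).
It fails at once if a bystander is moved more than 30 mm (distance of any of screwdriver, mug, screw_tray, small_sink, memory, jar, drive from where it was at the start of the episode above 0.03 m).
It also fails if it takes over 38 s, if anything falls off the work surface, if the arm or the gripper's body presses on something with over 40 N, if the wrist force passes 120 N, or if a joint passes its speed limit or range.

## Working session

There is one attempt and no reset: what is moved stays moved. The work goes in short steps, each a Python script; the robot and the scene stay as the last script left them, time stands still between calls to the robot, and variables do not carry over. Pictures are saved under pics/ and viewed, and the job is handed in when it is done.

```bash
ls; mkdir -p pics; python3 - <<'E'
from station import ctrl, get_state, vision, ticket, models
import cv2,numpy as np
for n in ["scene","top"]:
    p,d=vision.grab_frame(n); cv2.imwrite(f"pics/{n}0.png",p); np.save(f"pics/{n}0.npy",d)
    i=vision.camera_info(n); print(n,i)
    for t in ["sink","lid_top","cradle_edge","holder","small_sink"]:
        print(t,[(r["p"],r["point"]) for r in models.recognise(n,t)])
print(vision.camera_info("wrist"))
print(get_state())
E
```

```text
pics
scene {'mtx': array([[410.40873289,   0.        , 250.98663589],
       [  0.        , 410.40873289, 190.82831971],
       [  0.        ,   0.        ,   1.        ]]), 'dist_coeffs': array([-0.06172756,  0.        ,  0.        ,  0.        ,  0.        ]), 'R': array([[ 0.06744649,  0.99768941,  0.00817328],
       [ 0.85474542, -0.05355364, -0.51627733],
       [-0.51464672,  0.04180716, -0.85638246]]), 't': array([ 0.0015999 , -0.44873093,  1.48701307])}
sink [(0.77, [214.7, 198.1]), (0.72, [170.5, 202.4]), (0.57, [206.4, 165.5])]
lid_top [(0.56, [317.1, 189.9])]
cradle_edge [(0.83, [316.5, 194.7])]
holder [(0.75, [315.5, 202.2])]
small_sink []
top {'mtx': array([[370.33279193,   0.        , 256.955829  ],
       [  0.        , 370.33279193, 188.21475709],
       [  0.        ,   0.        ,   1.        ]]), 'dist_coeffs': array([0.01120079, 0.        , 0.        , 0.        , 0.        ]), 'R': array([[ 0.00512681, -0.99992437, -0.01117892],
       [-0.98248406, -0.00295434, -0.18632322],
       [ 0.1862761 ,  0.01193835, -0.9824249 ]]), 't': array([-0.02066869,  0.57158818,
[... 843 characters left out ...]
.6, 'qpos': array([-1.07148548,  0.50747705, -0.23761466,  1.50017786,  0.12572539,
        1.14889716, -0.15483978]), 'qd': array([ 3.37558932e-04,  1.86164260e-04,  1.74159026e-03,  4.83592850e-04,
        7.04689748e-04, -9.65332665e-05, -2.76271352e-04]), 'tau': array([-9.77742566e-04, -6.20022011e+01, -2.18399227e+00, -2.49871266e+01,
        1.39134529e-02,  2.34621388e-03, -4.36786377e-05]), 'tcp_pos': array([0.23984298, 0.57715133, 0.2499974 ]), 'eef_rot': array([5.03696595e-06, 1.95656501e-01, 9.80672490e-01, 1.04319331e-05]), 'contact_force': array([-0.80697658, -0.31416249,  0.97551407]), 'wrist_torque': array([ 0.03065809,  0.03657984, -0.01058794]), 'width': 0.08509974152766106}
```

View pics/scene0.png

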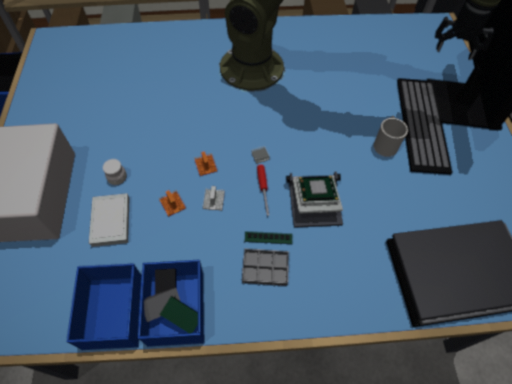

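View pics/top0.png

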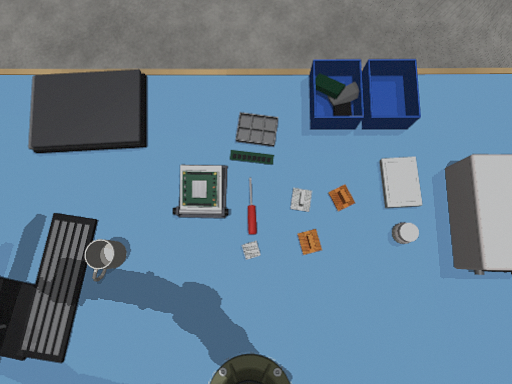

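The true (grey) sink is at top (301,199) and scene (214,198). The other two "sink" hits are orange. The lid is at top (199,189) and the holder hinge is on the robot side. Next I measure all of them from depth.

```bash
cat > h.py <<'E'
from station import ctrl, get_state, vision, ticket, models
import cv2,numpy as np
from scipy.spatial.transform import Rotation as Rn
def q2R(q): return Rn.from_quat(np.r_[q[1:],q[0]]).as_matrix()
def R2q(R):
    q=Rn.from_matrix(R).as_quat(); return np.r_[q[3],q[:3]]
def unproj(name,d,st=None):
    i=vision.camera_info(name)
    v,u=np.mgrid[0:384,0:512]
    n=cv2.undistortPoints(np.stack([u,v],-1).reshape(-1,1,2).astype(np.float64),i["mtx"],i["dist_coeffs"]).reshape(384,512,2)
    P=np.dstack([n[...,0]*d,n[...,1]*d,d])
    if name=="wrist":
        H=i["hand_eye"]; P=P@H[:3,:3].T+H[:3,3]
        P=P@q2R(st["eef_rot"]).T+st["tcp_pos"]
    else: P=(P-i["t"])@i["R"]
    P[d<=0]=np.nan
    return P
E
python3 - <<'E'
from h import *
for n in ["scene","top"]:
    d=np.load(f"pics/{n}0.npy"); P=unproj(n,d)
    for t in ["sink","lid_top","holder","screwdriver"]:
        for r in models.masks_of(n,t):
            if r["p"]<.4: continue
            Q=P[r["mask"]]; Q=Q[np.isfinite(Q[:,0])]
            print(n,t,r["p"],r["point"],len(Q),Q.mean(0).round(4),Q.min(0).round(3),Q.max(0).round(3))
d=np.load("pics/top0.npy");P=unproj("top",d)
np.set_printoptions(precision=3,suppress=True,linewidth=200)
print("lid col"); print(P[160:222:3,199])
print(P[190,175:232:3])
p=cv2.imread("pics/top0.png")
c=cv2.resize(p[150:270,160:360],(800,480),interpolation=cv2.INTER_CUBIC);cv2.imwrite("pics/crop0.png",c)
E
```

```text
scene sink 0.69 [213.1, 199.9] 400 [ 0.5514 -0.1491  0.0153] [ 0.505 -0.179 -0.002] [ 0.581 -0.119  0.054]
scene sink 0.62 [206.6, 168.7] 390 [ 0.4267 -0.1686  0.0148] [ 0.377 -0.203 -0.003] [ 0.46  -0.135  0.055]
scene sink 0.59 [174.1, 201.9] 393 [ 0.5584 -0.2649  0.015 ] [ 0.514 -0.301 -0.002] [ 0.592 -0.23   0.052]
scene lid_top 0.68 [317.0, 191.5] 1031 [0.5732 0.1426 0.0748] [0.501 0.091 0.035] [0.62  0.203 0.091]
scene holder 0.64 [314.2, 201.8] 2531 [0.5932 0.1351 0.049 ] [ 0.475  0.065 -0.002] [0.655 0.223 0.091]
scene screwdriver 0.59 [262.9, 179.6] 273 [ 0.505  -0.004   0.0214] [ 0.443 -0.018 -0.   ] [0.61  0.009 0.031]
top sink 0.87 [341.5, 196.4] 429 [ 0.5502 -0.269   0.0155] [ 0.515 -0.311 -0.004] [ 0.588 -0.234  0.052]
top sink 0.73 [299.1, 199.6] 388 [ 0.5453 -0.1452  0.0144] [ 0.515 -0.177 -0.   ] [ 0.583 -0.115  0.052]
top lid_top 0.76 [197.4, 189.5] 1376 [0.567  0.1445 0.0713] [0.516 0.093 0.034] [0.623 0.198 0.09 ]
top holder 0.56 [202.1, 188.1] 2381 [0.5613 0.138  0.0563] [ 0.493  0.07  -0.   ] [0.651 0.22  0.09 ]
top screwdriver 0.5 [252.6, 222.9] 234 [ 0.4906 -0
[... 439 characters left out ...]
5]
 [ 0.553  0.144  0.076]
 [ 0.545  0.144  0.073]
 [ 0.539  0.146  0.06 ]
 [ 0.53   0.146  0.06 ]
 [ 0.521  0.145  0.063]
 [ 0.516  0.149  0.037]
 [ 0.507  0.148  0.039]
 [ 0.502  0.152  0.014]
 [ 0.493  0.152  0.014]
 [ 0.485  0.154 -0.   ]]
[[ 0.576  0.23  -0.   ]
 [ 0.576  0.222 -0.005]
 [ 0.563  0.197  0.066]
 [ 0.563  0.187  0.071]
 [ 0.563  0.179  0.069]
 [ 0.563  0.17   0.071]
 [ 0.562  0.161  0.077]
 [ 0.562  0.152  0.077]
 [ 0.562  0.144  0.075]
 [ 0.562  0.136  0.076]
 [ 0.561  0.127  0.078]
 [ 0.563  0.12   0.069]
 [ 0.563  0.111  0.069]
 [ 0.563  0.103  0.071]
 [ 0.564  0.095  0.066]
 [ 0.567  0.088  0.049]
 [ 0.574  0.084  0.009]
 [ 0.576  0.076 -0.   ]
 [ 0.576  0.066  0.001]]
```

View pics/crop0.png

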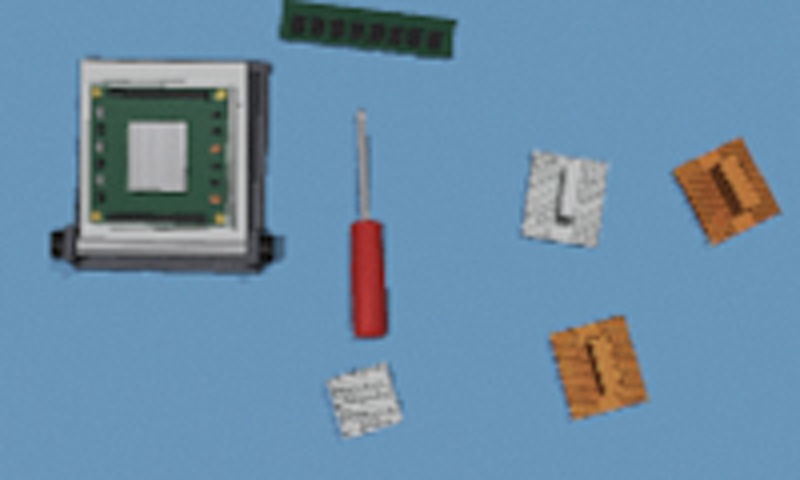

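```bash
cat >> h.py <<'E'
def Rdown(yaw,tilt=0):
    # tool x ~ -world x, z down ; tilt: z_tool leans to +x
    B=np.array([[-1,0,0],[0,1,0],[0,0,-1.]]).T
    return Rn.from_euler('z',yaw).as_matrix()@Rn.from_euler('y',-tilt).as_matrix()@B
E
python3 - <<'E'
from h import *
print(get_state()["time"])
for nm,p,R in [("lid",(0.55,.144,.25),Rdown(0)),("sink",(.54,-.147,.2),Rdown(-.1)),("place",(.55,.144,.13),Rdown(0,.3)),("placeflip",(.55,.144,.13),Rdown(0,.3)@np.diag([-1,-1,1]))]:
    print(nm,R[:,2],ctrl.ik(p,R2q(R)))
ctrl.movep((0.55,.144,.25),R2q(Rdown(0)))
st=get_state();p,d=vision.grab_frame("wrist");print(st["time"],st["tcp_pos"],st["contact_force"],st["qpos"])
cv2.imwrite("pics/w1.png",p);np.savez("pics/w1.npz",d=d,tcp_pos=st["tcp_pos"],eef_rot=st["eef_rot"])
print([(r["p"],r["point"]) for r in models.recognise("wrist","lid_top")])
ctrl.movep((.54,-.147,.22),R2q(Rdown(-.1)))
st=get_state();p,d=vision.grab_frame("wrist");print(st["time"],st["tcp_pos"],st["contact_force"],st["qpos"])
cv2.imwrite("pics/w2.png",p);np.savez("pics/w2.npz",d=d,tcp_pos=st["tcp_pos"],eef_rot=st["eef_rot"])
r=models.masks_of("wrist","sink");print([(a["p"],a["point"],a["mask"].sum()) for a in r])
np.save("pics/m2.npy",np.array([a["mask"] for a in r]))
print(get_state()["time"])
E
```

```text
1.0
lid [ 0.  0. -1.] [-0.17257154  0.41731068 -0.18897875  1.65337341  0.08647918  1.07908421
  1.18421799]
sink [ 0.  0. -1.] [ 0.11698037  0.45254298  0.1570133   1.75288576 -0.0845998   0.94271705
  1.77899402]
place [ 0.29552021  0.         -0.95533649] [-0.27780233  0.44520907 -0.11838299  2.07396834  0.44642683  0.3780487
  0.7973254 ]
placeflip [ 0.29552021  0.         -0.95533649] [-0.64173561  0.47579981  0.40212705  2.07813531 -0.27325676  0.34330665
 -1.63245179]
2.925 [0.54974217 0.14533551 0.25003247] [ 0.53830389 -0.04678795 -0.15658637] [-0.17381079  0.41740531 -0.19007383  1.65318718  0.08620933  1.07905694
  1.18376406]
[(0.69, [252.5, 197.7])]
4.15 [ 0.5406796  -0.14492166  0.22016706] [-0.1411933   0.80296002 -0.14402235] [ 0.2943215   0.42811823 -0.11149281  1.72207675  0.05355322  0.99397158
  1.6369929 ]
[(0.87, [250.1, 177.9], np.int64(2377)), (0.72, [395.0, 268.1], np.int64(1214)), (0.71, [219.1, 71.5], np.int64(3344)), (0.67, [148.0, 192.7], np.int64(2535))]
4.25
```

View pics/w1.png

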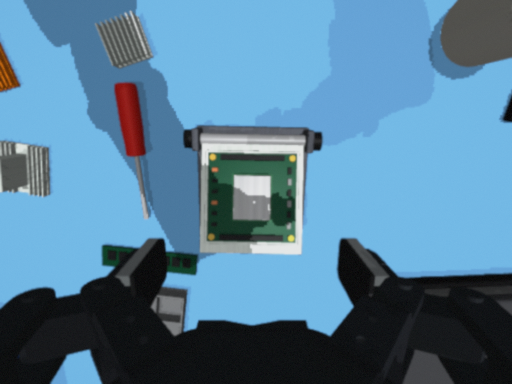

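View pics/w2.png

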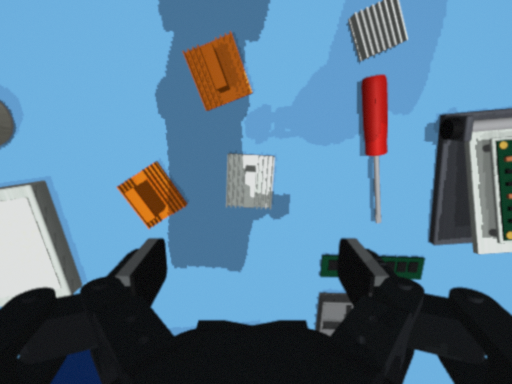

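```bash
python3 - <<'E'
from h import *
np.set_printoptions(precision=4,suppress=True,linewidth=200)
z=np.load("pics/w1.npz");P=unproj("wrist",z["d"],z)
p=cv2.imread("pics/w1.png");hsv=cv2.cvtColor(p,cv2.COLOR_BGR2HSV)
u,v=252,197
print("hsv",hsv[v,u])
m=((hsv[...,1]<40)&(hsv[...,2]>120)).astype(np.uint8)
n,l,s,c=cv2.connectedComponentsWithStats(m,connectivity=4)
k=l[v,u];print(s[k],c[k])
M=(l==k)&np.isfinite(P[...,0])
Q=P[cv2.erode(M.astype(np.uint8),np.ones((3,3)))>0]
def plane(Q):
    for _ in range(3):
        c0=Q.mean(0);U,S,V=np.linalg.svd(Q-c0,full_matrices=False);n=V[2]*np.sign(V[2][2]);r=(Q-c0)@n
        Q=Q[abs(r)<2.5*r.std()]
    return c0,n,r.std(),len(Q)
print("lid plane",plane(Q))
hull=cv2.minAreaRect(np.argwhere(M)[:,::-1].astype(np.float32));print(hull)
box=cv2.boxPoints(hull)
E
```

```text
hsv [120   4 135]
[ 233  175   38   45 1608] [251.7867 196.5025]
lid plane (array([0.5665, 0.1444, 0.0762]), array([-0.2602,  0.005 ,  0.9655]), np.float64(0.0006803172781988929), 1382)
((251.5, 197.0), (44.0, 37.0), 90.0)
```

The lid is at (252,197) in w1, with a plane tilt of about 0.263 rad. The grey sink is at (250,180) in w2. Now I refine both poses.

```bash
python3 - <<'E'
from h import *
np.set_printoptions(precision=4,suppress=True,linewidth=200)
def plane(Q,it=4):
    for _ in range(it):
        c0=Q.mean(0);U,S,V=np.linalg.svd(Q-c0,full_matrices=False);n=V[2]*np.sign(V[2][2]);r=(Q-c0)@n
        Q=Q[abs(r)<2.5*r.std()]
    return c0,n,r.std(),len(Q)
i=vision.camera_info("wrist")
def ray(z,uv):
    n=cv2.undistortPoints(np.array(uv,float).reshape(-1,1,2),i["mtx"],i["dist_coeffs"]).reshape(-1,2)
    H=i["hand_eye"];R=q2R(z["eef_rot"]);D=np.c_[n,np.ones(len(n))]@H[:3,:3].T@R.T
    return R@H[:3,3]+z["tcp_pos"],D
def hit(z,uv,c,n):
    o,D=ray(z,uv);return o+D*(((c-o)@n)/(D@n))[:,None]
z=np.load("pics/w1.npz");P=unproj("wrist",z["d"],z)
p=cv2.imread("pics/w1.png");hsv=cv2.cvtColor(p,cv2.COLOR_BGR2HSV)
m=((hsv[...,1]<40)&(hsv[...,2]>120)).astype(np.uint8)
_,l=cv2.connectedComponents(m,connectivity=4);M=l==l[197,252]
lc,ln,s,N=plane(P[cv2.erode(M.astype(np.uint8),np.ones((3,3)))>0])
# lid corners
uv=np.argwhere(M)[:,::-1].astype(float);W=hit(z,uv,lc,ln)
ex=np.cross([0,1,0],ln);ex/=np.linalg.norm(ex);ey=np.cross(ln,ex)
A=np.c_[(W-lc)@ex,(W-lc)@ey];(c,sz,a)=cv2.minAreaRect((A*1000).astype(np.float32));print("lid rect mm",c,sz,a,"area-mean",A.mean(0)*1000)
print("lid centre",lc+ex*c[0]/1e3+ey*c[1]/1e3, lc+A.mean(0)@np.c_[ex,ey].T)
for nm,mm in [("pcb",(hsv[...,0]>50)&(hsv[...,0]<90)&(hsv[...,1]>80)),("cradle/white",(hsv[...,1]<40)&(hsv[...,2]>120))]:
    B=np.zeros((384,512),bool);B[140:255,198:306]=1
    mm=mm&B&np.isfinite(P[...,0])
    if nm!="pcb": mm&=~M
    mm=cv2.erode(mm.astype(np.uint8),np.ones((3,3)))>0
    Q=P[mm];print(nm,plane(Q), "lid height over:",)
    c0,n0,_,_=plane(Q);print((lc-c0)@n0)
    if nm=="pcb":
        _,l2=cv2.connectedComponents(mm.astype(np.uint8))
        W=hit(z,np.argwhere(mm)[:,::-1].astype(float),c0,n0);A=np.c_[(W-c0)@ex,(W-c0)@ey];print("pcb rect",cv2.minAreaRect((A*1000).astype(np.float32)),"centre rel c0"); 
        r=cv2.minAreaRect((A*1000).astype(np.float32));print("pcb centre",c0+ex*r[0][0]/1e3+ey*r[0][1]/1e3)
# sink
z=np.load("pics/w2.npz");P=unproj("wrist",z["d"],z)
m=np.load("pics/m2.npy")[0];print("bbox",cv2.boundingRect(m.astype(np.uint8)))
Q=P[m&np.isfinite(P[...,0])];top=Q[Q[:,2]>.040]
print("rib n",len(top),top.mean(0),np.median(top[:,2]),top.min(0),top.max(0),cv2.minAreaRect((top[:,:2]*1000).astype(np.float32)))
bs=Q[(Q[:,2]<.025)];
print("base",len(bs),bs.mean(0),cv2.minAreaRect((Q[:,:2][(Q[:,2]>.003)&(Q[:,2]<.025)]*1000).astype(np.float32)))
mk=(m.astype(np.uint8));cs,_=cv2.findContours(mk,cv2.RETR_EXTERNAL,cv2.CHAIN_APPROX_NONE)
uv=max(cs,key=len)[:,0].astype(float);W=hit(z,uv,np.array([0,0,.008]),np.array([0,0,1.]));print("mask rect z=.008",cv2.minAreaRect((W[:,:2]*1000).astype(np.float32)))
ground=P[100:110,300:340].reshape(-1,3);print("ground",np.nanmean(ground,0))
p=cv2.imread("pics/w2.png");cv2.imwrite("pics/w2c.png",cv2.resize(p[140:230,200:310],None,fx=6,fy=6,interpolation=cv2.INTER_CUBIC))
p=cv2.imread("pics/w1.png");cv2.imwrite("pics/w1c.png",cv2.resize(p[120:260,180:330],None,fx=4,fy=4,interpolation=cv2.INTER_CUBIC))
E
```

```text
Traceback (most recent call last):
numpy.linalg.LinAlgError: SVD did not converge
```

```bash
sleep 0.1
cat > an.py <<'E'
from h import *
np.set_printoptions(precision=4,suppress=True,linewidth=200)
def plane(Q,it=4):
    Q=Q[np.isfinite(Q[:,0])]
    for _ in range(it):
        c0=Q.mean(0);U,S,V=np.linalg.svd(Q-c0,full_matrices=False);n=V[2]*np.sign(V[2][2]);r=(Q-c0)@n
        Q=Q[abs(r)<2.5*r.std()]
    return c0,n,r.std(),len(Q)
i=vision.camera_info("wrist")
def ray(z,uv):
    n=cv2.undistortPoints(np.array(uv,float).reshape(-1,1,2),i["mtx"],i["dist_coeffs"]).reshape(-1,2)
    H=i["hand_eye"];R=q2R(z["eef_rot"]);D=np.c_[n,np.ones(len(n))]@H[:3,:3].T@R.T
    return R@H[:3,3]+z["tcp_pos"],D
def hit(z,uv,c,n):
    o,D=ray(z,uv);return o+D*(((c-o)@n)/(D@n))[:,None]
E
python3 - <<'E'
from an import *
z=np.load("pics/w1.npz");P=unproj("wrist",z["d"],z)
p=cv2.imread("pics/w1.png");hsv=cv2.cvtColor(p,cv2.COLOR_BGR2HSV)
m=((hsv[...,1]<40)&(hsv[...,2]>120)).astype(np.uint8)
_,l=cv2.connectedComponents(m,connectivity=4);M=l==l[197,252]
lc,ln,s,N=plane(P[cv2.erode(M.astype(np.uint8),np.ones((3,3)))>0])
uv=np.argwhere(M)[:,::-1].astype(float);W=hit(z,uv,lc,ln)
ex=np.cross([0,1,0],ln);ex/=np.linalg.norm(ex);ey=np.cross(ln,ex)
A=np.c_[(W-lc)@ex,(W-lc)@ey];(c,sz,a)=cv2.minAreaRect((A*1000).astype(np.float32));print("lid rect mm",c,sz,a,"area-mean",A.mean(0)*1000)
print("lid centre",lc+ex*c[0]/1e3+ey*c[1]/1e3, lc+A.mean(0)@np.c_[ex,ey].T)
for nm,mm in [("pcb",(hsv[...,0]>50)&(hsv[...,0]<90)&(hsv[...,1]>80)),("cradle/white",(hsv[...,1]<40)&(hsv[...,2]>120))]:
    B=np.zeros((384,512),bool);B[140:255,198:306]=1
    mm=mm&B&np.isfinite(P[...,0])
    if nm!="pcb": mm&=~M
    mm=cv2.erode(mm.astype(np.uint8),np.ones((3,3)))>0
    Q=P[mm]
    c0,n0,s_,N_=plane(Q);print(nm,c0,n0,s_,N_,"lid over:",(lc-c0)@n0)
    if nm=="pcb":
        W=hit(z,np.argwhere(mm)[:,::-1].astype(float),c0,n0);A=np.c_[(W-c0)@ex,(W-c0)@ey]
        r=cv2.minAreaRect((A*1000).astype(np.float32));print("pcb rect",r,"centre",c0+ex*r[0][0]/1e3+ey*r[0][1]/1e3)
z=np.load("pics/w2.npz");P=unproj("wrist",z["d"],z)
m=np.load("pics/m2.npy")[0];print("bbox",cv2.boundingRect(m.astype(np.uint8)))
Q=P[m&np.isfinite(P[...,0])];top=Q[Q[:,2]>.040]
print("rib n",len(top),top.mean(0),np.median(top[:,2]),top.min(0),top.max(0),cv2.minAreaRect((top[:,:2]*1000).astype(np.float32)))
bs=Q[(Q[:,2]<.025)];
print("base",len(bs),bs.mean(0),cv2.minAreaRect((Q[:,:2][(Q[:,2]>.003)&(Q[:,2]<.025)]*1000).astype(np.float32)))
cs,_=cv2.findContours(m.astype(np.uint8),cv2.RETR_EXTERNAL,cv2.CHAIN_APPROX_NONE)
uv=max(cs,key=len)[:,0].astype(float);W=hit(z,uv,np.array([0,0,.010]),np.array([0,0,1.]));print("mask rect z=.01",cv2.minAreaRect((W[:,:2]*1000).astype(np.float32)))
print("ground",np.nanmean(P[100:110,300:340].reshape(-1,3),0))
p=cv2.imread("pics/w2.png");cv2.imwrite("pics/w2c.png",cv2.resize(p[140:230,200:310],None,fx=6,fy=6,interpolation=cv2.INTER_CUBIC))
p=cv2.imread("pics/w1.png");cv2.imwrite("pics/w1c.png",cv2.resize(p[120:260,180:330],None,fx=4,fy=4,interpolation=cv2.INTER_CUBIC))
E
```

```text
lid rect mm (0.5803375244140625, -0.32905006408691406) (47.65829849243164, 40.06618118286133) 0.07703708112239838 area-mean [ 0.0382 -0.0252]
lid centre [0.567  0.144  0.0763] [0.5665 0.1443 0.0762]
pcb [0.5691 0.1429 0.0707] [-0.2591  0.0036  0.9658] 0.0006661861322883635 3295 lid over: 0.005980311703146874
pcb rect ((-0.5181198120117188, 1.0890235900878906), (93.18534088134766, 91.64155578613281), 89.18514251708984) centre [0.5686 0.144  0.0705]
cradle/white [0.5677 0.1461 0.0533] [-0.2568  0.0037  0.9665] 0.006994373987505029 2901 lid over: 0.022376298582428244
bbox (226, 153, 48, 55)
rib n 413 [ 0.5473 -0.1496  0.0475] 0.04764536979523373 [ 0.5283 -0.158   0.0406] [ 0.5677 -0.1414  0.0497] ((548.2904663085938, -149.7085418701172), (11.949089050292969, 39.4730110168457), 81.38977813720703)
base 1932 [ 0.5453 -0.1496  0.0072] ((548.7191772460938, -149.83592224121094), (54.87982940673828, 64.27649688720703), 81.53459167480469)
mask rect z=.01 ((547.7357788085938, -149.63211059570312), (55.30535125732422, 64.30066680908203), 81.53193664550781)
ground [ 0.4687 -0.0607 -0.0001]
```

```bash
sleep 8; ls pics
```

```text
crop0.png
m2.npy
scene0.npy
scene0.png
top0.npy
top0.png
w1.npz
w1.png
w1c.png
w2.npz
w2.png
w2c.png
```

Every check agrees with the given sizes: lid 47.7×40.1 mm standing 6.0 mm above the PCB, rib 39.5×12 mm, and rib and base centres at the same spot. The sink is at (0.548, -0.150) with yaw -0.15. Next: grasp and lift.

```bash
python3 - <<'E'
from an import *
yaw=-0.150; c=np.array([.5482,-.1497])
R=Rdown(yaw)
ctrl.movep((*c,.10),R2q(R))
st=get_state();print(st["time"],st["tcp_pos"])
ctrl.movel((*c,.037),max_speed=.1)
st=get_state();print(st["time"],st["tcp_pos"],st["contact_force"])
ctrl.close_gripper(force=70)
st=get_state();print(st["time"],st["width"],st["tcp_pos"],st["contact_force"])
ctrl.movel((*c,.20),max_speed=.2)
st=get_state();p,d=vision.grab_frame("wrist");cv2.imwrite("pics/w3.png",p)
print(st["time"],st["width"],st["tcp_pos"],st["contact_force"],st["wrist_torque"])
n=np.array([-.2593,.0042,.9658]);n/=np.linalg.norm(n)
Lc=np.array([.5667,.1441,.0762])
x=np.array([1,-.005,0]);x-=n*(x@n);x/=np.linalg.norm(x)
Rp=np.c_[-x,np.cross(n,x),-n];print(np.linalg.det(Rp))
for h in(.1,.03,-.006):print(ctrl.ik(Lc+n*(.037+h),R2q(Rp)))
np.savez("place.npz",n=n,Lc=Lc,R=Rp)
E
```

```text
4.8 [ 0.5488 -0.1489  0.1005]
5.5833 [ 0.5487 -0.1498  0.0377] [ 0.2398  0.2009 -0.0804]
6.25 0.011004413192883212 [ 0.5484 -0.1497  0.0373] [-0.121   0.2603  2.7951]
7.2167 0.011077604357398149 [ 0.5474 -0.1496  0.1988] [ 0.5148 -0.0482 -1.7785] [-0.0392  0.032  -0.0235]
1.0
[-0.2761  0.3204 -0.1264  1.9822  0.2495  0.6137  0.9869]
[-0.3439  0.4357 -0.0183  2.0301  0.2427  0.4424  0.9992]
[-0.3716  0.5009  0.0313  2.0454  0.2214  0.3577  1.0219]
```

View pics/w3.png

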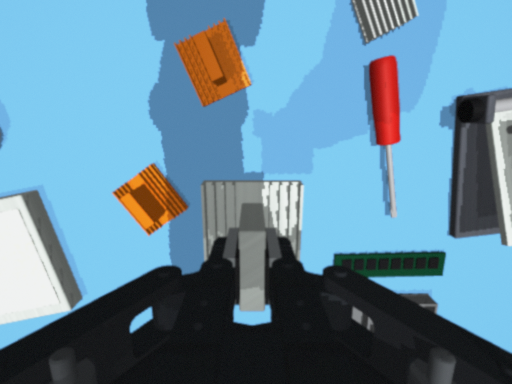

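Gripped: width 11 mm, and the sink sits square in the jaws in the picture (rib at (252,255), base edge level at row 182). Next: approach the lid along its normal.

```bash
python3 - <<'E'
from an import *
z=np.load("place.npz");n,Lc,R=z["n"],z["Lc"],z["R"]
ctrl.movep(Lc+n*(.0373+.08),R2q(R))
ctrl.movel(Lc+n*(.0373+.015),max_speed=.1)
ctrl.pause(.4)
st=get_state();p,d=vision.grab_frame("wrist");cv2.imwrite("pics/w4.png",p);np.savez("pics/w4.npz",d=d,**{k:st[k] for k in("tcp_pos","eef_rot")})
p,_=vision.grab_frame("scene");cv2.imwrite("pics/s4.png",cv2.resize(p[140:240,240:390],None,fx=5,fy=5,interpolation=cv2.INTER_CUBIC))
print(st["time"],st["width"],st["tcp_pos"],(st["tcp_pos"]-Lc)@R,st["contact_force"],st["contact_force"]@n,st["wrist_torque"])
print("rot err",Rn.from_matrix(q2R(st["eef_rot"]).T@R).as_rotvec())
E
```

```text
9.6 0.010843242847566676 [0.5532 0.1444 0.1271] [-0.0002  0.0001 -0.0526] [-0.4915  0.4605 -1.7392] -1.5502868822888192 [-0.0076  0.3669  0.0365]
rot err [0.0002 0.0005 0.    ]
```

```bash
sleep 6
```

```text
(no output)
```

View pics/w4.png

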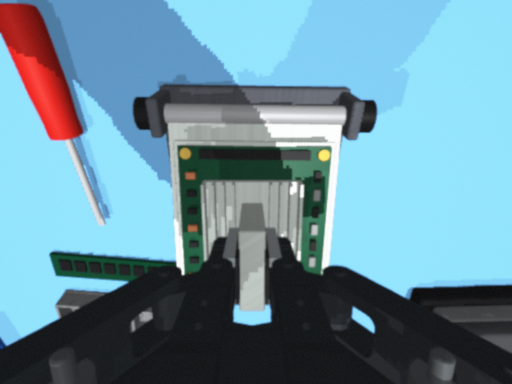

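View pics/s4.png

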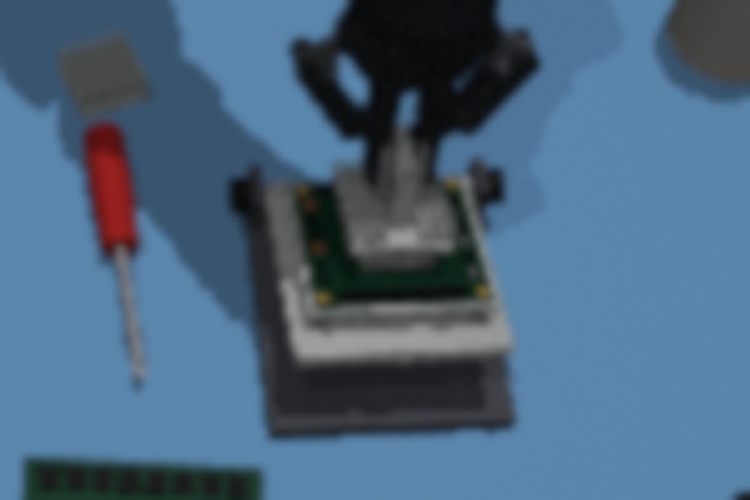

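Aligned over the lid. The sink is centred between the component columns, with sides parallel. Now press slowly in steps, watching the force.

```bash
python3 - <<'E'
from an import *
z=np.load("place.npz");n,Lc,R=z["n"],z["Lc"],z["R"]
b=-1.55
first=None
for h in [.010,.006,.004,.003,.002,.001,0,-.001,-.002,-.003,-.004,-.005]:
    ctrl.movel(Lc+n*(.0373+h),max_speed=.02); ctrl.pause(.12)
    st=get_state();rel=(st["tcp_pos"]-Lc)@R; f=st["contact_force"]@n-b
    print(round(st["time"],2),h,"ach %.4f"%(-rel[2]-.0373),"lat",rel[:2]*1e3,"F %.2f"%f,st["contact_force"],st["wrist_torque"],"%.4f"%st["width"])
    if f>7: break
E
```

```text
10.22 0.01 ach 0.0099 lat [ 0.0316 -0.0219] F 0.11 [-0.3393 -0.6298 -1.5785] [-0.0019  0.3433  0.0412] 0.0106
10.68 0.006 ach 0.0060 lat [ 0.0155 -0.0248] F 0.00 [-0.3855  0.095  -1.7079] [-0.0079  0.3927  0.0004] 0.0108
11.05 0.004 ach 0.0040 lat [0.04   0.0229] F -0.15 [ 0.1201 -0.0925 -1.7273] [0.0033 0.3444 0.0031] 0.0108
11.42 0.003 ach 0.0030 lat [-0.0117 -0.006 ] F -0.47 [ 0.2591 -0.0517 -2.0243] [-0.0402  0.3018  0.0472] 0.0113
11.78 0.002 ach 0.0020 lat [0.0333 0.016 ] F -0.47 [ 0.3032 -0.3376 -2.0111] [-0.0268  0.3437  0.0291] 0.0111
12.15 0.001 ach 0.0010 lat [ 0.023  -0.0016] F 0.38 [-0.1233  0.2833 -1.2461] [-0.0151  0.399   0.0167] 0.0112
12.52 0 ach 0.0001 lat [-0.1109  0.034 ] F 2.00 [-0.99   -0.062   0.1997] [-0.0234  0.4133  0.0107] 0.0109
12.88 -0.001 ach -0.0009 lat [-0.1135  0.06  ] F 3.18 [-0.9673  0.3536  1.4251] [-0.0151  0.3516 -0.0379] 0.0113
13.25 -0.002 ach -0.0019 lat [-0.1397  0.0245] F 3.67 [-0.862   0.2842  1.964 ] [-0.0367  0.2623  0.0141] 0.0105
13.62 -0.003 ach -0.0029 lat [-0.1454  0.0394] F 5.24 [-0.5383  0.5481  3.6716] [-0.0254  0.2453 -0.02  ] 0.0111
13.98 -0.004 ach -0.0039 lat [-0.1179  0.0352] F 5.88 [-1.2877 -0.4765  4.1448] [-0.0251  0.2464 -0.02  ] 0.0107
14.35 -0.005 ach -0.0049 lat [-0.1208  0.0284] F 7.04 [-1.4701 -0.2537  5.2932] [-0.0068  0.2155 -0.0334] 0.0107
```

```bash
python3 - <<'E'
from an import *
z=np.load("place.npz");n,Lc,R=z["n"],z["Lc"],z["R"]
ctrl.movel(Lc+n*(.0373-.006),max_speed=.02); ctrl.pause(.5)
F=[]
for _ in range(6):
    ctrl.pause(.05);st=get_state();F.append(st["contact_force"]@n+1.55)
rel=(st["tcp_pos"]-Lc)@R
print(st["time"],"ach",-rel[2]-.0373,rel[:2]*1e3,np.mean(F),st["width"],"rot",Rn.from_matrix(q2R(st["eef_rot"]).T@R).as_rotvec())
p,d=vision.grab_frame("wrist");cv2.imwrite("pics/w5.png",p);np.savez("pics/w5.npz",d=d,**{k:st[k] for k in("tcp_pos","eef_rot")})
p4=unproj("wrist",d,st)
T=(p4-Lc)@np.c_[-R[:,0],R[:,1],-R[:,2]]  # lid frame
hsv=cv2.cvtColor(p,cv2.COLOR_BGR2HSV)
g=(hsv[...,0]>50)&(hsv[...,0]<90)&(hsv[...,1]>80);B=np.zeros_like(g);B[140:290,175:340]=1
c,nn,s,N=plane(p4[cv2.erode((g&B).astype(np.uint8),np.ones((3,3)))>0]);print("pcb",nn,s,N,"height in lid frame",(c-Lc)@n)
# fin tops
mk=(hsv[...,1]<45)&(abs(T[...,0])<.04)&(abs(T[...,1])<.03)&(T[...,2]>.001)&(T[...,2]<.012)&(T[...,0]<-.005)
c,nn,s,N=plane(p4[mk]);print("fins",c,nn,s,N,"h",(c-Lc)@n)
print("sink near edge x",np.nanpercentile(T[...,0][mk],[0,1,2]),"y",np.nanpercentile(T[...,1][mk],[0.5,1,99,99.5]))
q,_=vision.grab_frame("scene");cv2.imwrite("pics/s5.png",cv2.resize(q[140:240,240:390],None,fx=5,fy=5,interpolation=cv2.INTER_CUBIC))
E
```

```text
15.4 ach -0.005864537595075395 [-0.1287  0.029 ] 7.632172435383636 0.010803052419557979 rot [ 0.0001  0.0003 -0.0001]
pcb [-0.2583  0.0038  0.966 ] 0.0005836642618535981 5419 height in lid frame -0.01198365066565209
fins [0.5466 0.1428 0.0773] [-0.266   0.0044  0.964 ] 0.0014143196164802599 1447 h 0.00631751547912006
sink near edge x [-0.0318 -0.0316 -0.0316] y [-0.0288 -0.0287  0.0257  0.0259]
```

```bash
sleep 6
```

```text
(no output)
```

View pics/w5.png

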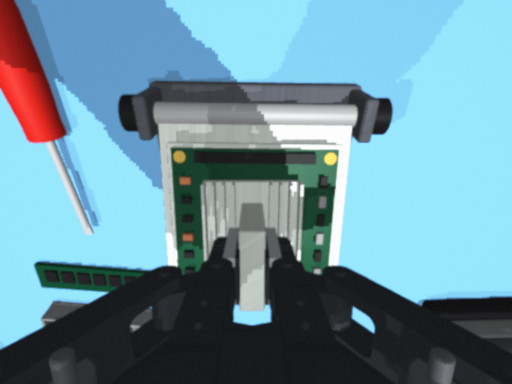

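View pics/s5.png

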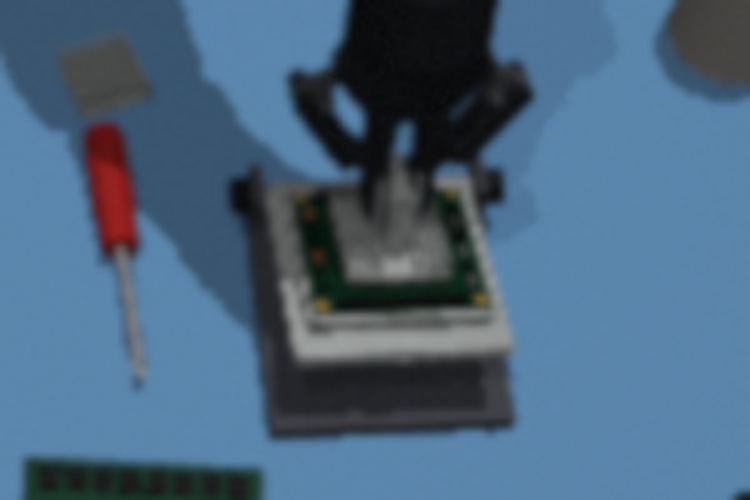

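The board is sunk 6.0 mm (PCB went from -6 to -12 mm), the force is 7.6 N, and the fin plane is within 0.01 rad of the lid. The tilt hasn't changed. Handing in.

```bash
python3 - <<'E'
from station import *
from station import ticket,get_state
ticket.close_job();print(get_state()["time"])
E
```

```text
the job is handed in; nothing more can be done
the job is handed in; nothing more can be done
```

I gripped the grey heat sink by its rib, lifted it, set it on the lid along the lid's normal and pressed it in. I handed the job in with the sink still gripped and held there. The last clock reading before that was about 15.5 s; no verdict was reported.

Last checks, taken just before handing in:
- **Board travel:** sunk about 6.0 mm by the depth image, and 5.9 mm by the arm's own position.
- **Push:** about 7.6 N along the lid's normal, with the grip holding at 10.8 mm finger width.
- **Flushness:** the fin plane was within about 0.01 rad of the lid. The fin height read 6.3 mm against an expected 7 mm or so, which is within the depth noise.
- **Centring:** about 0.3 mm off along the slope and about 1.5 mm off across it, with the sides parallel to the lid's.
- **Holder and bystanders:** the board's tilt was unchanged at about 0.26 rad. The objects visible in the last pictures looked undisturbed; I did not measure them one by one.

No check failed.

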